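# Close a shaker's hold-down bar and lock it with a ball-lock pin

## Task

Get the bench shaker ready to run: swing its hold-down bar all the way down over the freezer box so that the eye at the bar's end drops between the two upright lugs and the holes line up. Then lock it with the ball-lock pin that lies on the bench: squeeze the pin's button in, slide the pin from the shaker's front through both lugs and the eye until its collar is home against the front lug, and let go so that the button springs out and the balls lock behind the rear lug. Leave the freezer box and the other things on the bench where they are.

Things in the scene. Friction and masses are not known exactly. Their poses are not given: they have to be found in the camera images.
- shaker: White bench shaker, housing 230 (x) x 250 (y) x 42 mm, immovable; platform top 54 mm above the bench. Origin: centre of its underside; x points from its front (control panel, knob) to its back, y to its left. The hold-down bar lies along y over x = 0 when closed; the hinge bracket at the +y end is 53 mm wide (x) and rises to z = 140 mm.
- bar_hinge (a point): Centre of the bar's hinge, at (0, 89, 125) mm in the shaker's frame; the hinge axis is parallel to the shaker's x.
- clevis_front (a point): Where the pin enters: centre of the hole in the front lug, on its front face, at (-18.5, -85, 125) mm in the shaker's frame; hole axis = shaker's x. The clevis: two upright steel plates 7 mm thick, 44 mm wide (y), reaching 22 mm above the hole axis, at x = -18.5 to -11.5 and +11.5 to +18.5 mm, each with a 21 mm hole; 37 mm over both.
- hold_bar (a joint): Bar angle (rad): 0 = closed, level, on its stop, holes in line; grows as the eye end rises, to 1.5. Starts open, 1.08 to 1.32, held by hinge friction; about 1 N at the eye pushes it over, and below roughly 0.9 it sinks shut slowly by itself (bar 0.2 kg). Closed, the rubber strip under the bar is 1.5 mm clear of the freezer box.
- bar_eye (a point): Centre of the eye at the bar's free end, 174 mm from the hinge axis: a ring 41 mm outside with a 22 mm hole, 20 mm wide (x). The aluminium bar is 20 mm wide (x) and 18 mm thick, centred on the line from hinge to eye.
- lock_pin: Steel ball-lock pin, 126 mm long, 0.2 kg, lying level, nose away from the robot. Origin: on its axis at the collar's front face (the stop); x runs to the nose. Along x, mm: shank 18 diameter, 0 to 60.5, last 9 tapered to 9; two balls at 45.5, standing out 4 each side when out; collar, 46 disc, -5 to 0; neck, 14 diameter, -37 to -5; flange, 46 square, -45 to -37. Axis 23 mm above the bench.
- pin_grip (a point): On the pin's axis at x = -51 mm, midway between flange front (-37) and button face (-65). Made to be squeezed from above along the axis: one finger in the 32 mm neck space on the flange front, the other on the button face; 28 mm apart, 22 pressed. Keep the fingertips above the neck, at least 8 mm above the axis. Squeezing presses the button; opening lets it out.
- pin_button (a joint): Travel (m) of the push-button, a 36 mm disc with its outer face at x = -65 mm when out: 0 = out, balls out; 0.006 = fully in, balls drawn inside the shank (clear of the holes from 0.004 on). Spring 4 N at first, 9 N fully in. With the balls out the pin goes neither in nor out. Home, with the collar on the front lug, the balls have 4 mm of play behind the rear lug.
- freezer_box: Green freezer box with a white gridded top, 112 x 112 x 55 mm, standing loose on the shaker's platform under the bar. Origin: centre of its underside.
- white_jar: White plastic jar with screw cap, 60 mm diameter, 92 mm tall, bystander. Origin: centre of its underside.
- dropper: Small white bottle with a printed label, 36 mm diameter, 78 mm tall, bystander. Origin: centre of its underside.
- timer: White bench timer lying flat, 50 x 46 x 11 mm, bystander. Origin: centre of its underside.
- flask_a: Flat clear culture flask with a black cap, 108 x 191 x 40 mm, lying flat at the left, bystander. Origin: centre of its underside.
Things that resemble listed ones, but are neither listed nor needed, are in the scene too. What is shaped like the lock_pin but orange or turquoise is not meant.

How it is judged (in metres and radians):
On the way, in this order (a step that is already met when the one before it is completed fails the run):
1. the hold-down bar is fully down, its eye between the lugs (value of joint hold_bar below 0.03 rad), for 0.2 s.
2. the pin goes into the holes, in line with them, with its button pressed (value of joint pin_button above 0.004 m and distance between lock_pin and clevis_front below 0.041 m and angle between the x axis of lock_pin and the x axis of shaker, either way round below 0.15 rad), for 0.1 s.
At the end, for the whole second after the job is handed in: Bar down (within 0.03 rad); pin through both lugs and the eye, collar face within 8 mm of the front hole's centre, axis within 0.15 rad of the hole's, button out again (under 1.5 mm in), at rest and let go; freezer box within 20 mm of its start (value of joint hold_bar below 0.03 rad and value of joint pin_button below 0.0015 m and distance between lock_pin and clevis_front below 0.008 m and angle between the x axis of lock_pin and the x axis of shaker, either way round below 0.15 rad and linear speed of lock_pin below 0.02 m/s and distance of freezer_box from where it was at the start of the episode below 0.02 m); the robot touches nothing.
It fails at once if a bystander (white jar, small bottle, timer, flask) is pushed more than 30 mm (distance of any of white_jar, dropper, timer, flask_a from where it was at the start of the episode above 0.03 m).
It also fails if it takes over 61 s, if anything falls off the work surface, if the arm or the gripper's body presses on something with over 40 N, if the wrist force passes 120 N, or if a joint passes its speed limit or range.

## Robot

A 7-joint arm with a two-finger parallel gripper is mounted at the origin on a cart in front of the work surface, level with it; the furniture and walls round the work are solid. World frame = base frame: x ahead of the robot, y to its left, z up, the work surface at z = 0. Lengths are in mm, angles in rad, forces in N, time in s.
With the tool pointing down it reaches from about 425 to 975 mm from the base axis. Payload 16.7 kg.
Tool frame: the origin (TCP) lies on the mounting face of the last link; the fingertips stand 173 mm ahead of it and the grasp point (between the pads) lies 155 mm ahead of it (bot.tips_ahead is the distance from the TCP to the fingertips, in mm); z points along the fingers, y is the line along which they close (so a half turn about z gives the same grasp; the last joint's range is limited). The gripper opens to 85 mm and grips with 20 to 120 N. Pads are 22 mm wide; open, the fingers measure 114 mm over their backs; the gripper's body (76 mm by 85 mm) begins 54 mm behind the grasp point. The pads swing forward as they close: fully open they stand 13 mm farther back than shut.
Start: joints at [-1.442, 0.426, 0.074, 1.606, -0.034, 1.111, -0.067], TCP at [185.775, 648.903, 404.702] pointing down, gripper open.
Joint ranges: [-2.85, 2.85], [-0.5, 2.14], [-1.23, 1.37], [0.21, 2.46], [-1.02, 4.16], [0.16, 2.05], [-2.73, 2.73]. Speed limits (rad/s): [1.89, 1.89, 2.39, 2.39, 3.01, 3.01, 3.01].

## Interface

Orientations are given as a rotation vector (axis times angle).
In Python, from workcell import bot gives the robot as it stands.
- The arm moves only by the shell command python3 -m handwheel 'ROWS'. ROWS is a JSON list of rows, 1 to 5 of them, each of 7 numbers: dx, dy, dz in mm, then a rotation vector rx, ry, rz in rad, then the finger opening in mm; each row is the pose to reach, as a shift and turn from the pose commanded when the command began, along the tool's axes at that moment; what a row does not reach only later rows make up. A row lasts 1/8 s, in which the tool goes at most 62.5 mm and 0.188 rad, less where a joint would pass 70% of its speed; a pose out of reach is approached as far as the arm can. The fingers move at their own pace and stop on an object; the grip force is fixed at half the most. Time passes only in rows, so rows that do not move let the fingers close. It prints the time, the measured TCP pose, the force, the opening and the grip force at its end.
- bot.get_obs(): the state, without advancing time (a new reading comes with each control period).
- bot.grab_frame(name): name is "scene" or "top" or "wrist"; returns the picture (384x512x3 uint8, red, green, blue); there is no depth.
- bot.get_calibration(name): a dict with "intrinsics" (3x3 intrinsics, pixels), "cam_to_world" (4x4, takes a point from camera to world coordinates); the wrist camera has in their place "T_tool_cam" (4x4, takes a point from camera to tool coordinates, whose origin is the TCP and whose axes are the flange's). Camera axes: x right, y up, looking along -z (the intrinsics and any distortion apply to the point x, -y, -z); pixel columns grow to the right and rows downward; lengths in mm; the calibration is good to about 2 mm. The wrist camera is an equidistant fisheye: a pixel r from the principal point sees the ray r / f radians off the axis. A picture is of the moment at which its call begins: read the wrist's pose just before it. get_calibration takes no time and is no camera call.
- bot.job_done(): hands the job in; it is judged then, once.
Trained networks look in the newest picture that a camera, given by its name, has taken for a name from the list of things; names that differ only in an ending like _2 or _b are one class to them, and where a whole thing is asked for, a point or a joint stands for the part that bears it (a point fixed in the world has none). Each returns a list of dicts, best first, with "conf" (0 to 1); they miss things now and then, are a little off and sometimes report something else, mostly with a low value. They report only what shows in the picture. A call takes as long as a camera call. They do not tell look-alikes from the thing itself.
- bot.look_for(name, camera): "bbox" ([centre column, centre row, width, height] in pixels, round what is visible of it).
The state is a dict: "t": time; "joint_pos": joint angles; "qvel": joint speeds; "tau": joint torques, N m; "ee_pos": TCP position; "tcp_rot": TCP orientation; "ft_force": force on the tool from outside, world axes, zero at the start; "torque": the same for the moment, N m; "opening": finger opening in mm; "gripper_force": force on a finger pad.
Only numpy, scipy, OpenCV 4.12 (cv2) and the standard library are available. Lean on these libraries where they do the work, as an engineer would, in place of code of your own. Each camera call takes 0.05 s, during which the arm holds its last target. There are 200 camera calls.

## Working session

There is one attempt and no reset: what is moved stays moved. The work goes in short steps, Python scripts to look and compute and a shell command to move; the robot and the scene stay as the last step left them, time stands still between calls to the robot, and variables do not carry over. Pictures are saved under pics/ and viewed, at most 10 in all, crops included, and the job is handed in when it is done.

```bash
ls; mkdir -p pics; cat > h.py <<'E'
import numpy as np, cv2
from scipy.spatial.transform import Rotation as R
from workcell import bot
def ray(cam,px,obs=None):
    c=bot.get_calibration(cam); K=np.array(c["intrinsics"])
    x=(px[0]-K[0,2])/K[0,0]; y=(px[1]-K[1,2])/K[1,1]
    if cam=="wrist":
        th=np.hypot(x,y); s=np.sin(th)/max(th,1e-9); d=np.array([x*s,-y*s,-np.cos(th)])
        o=obs or bot.get_obs(); T=np.eye(4); T[:3,:3]=R.from_rotvec(o["tcp_rot"]).as_matrix(); T[:3,3]=o["ee_pos"]
        M=T@np.array(c["T_tool_cam"])
    else:
        d=np.array([x,-y,-1.]); M=np.array(c["cam_to_world"])
    d=M[:3,:3]@d; return M[:3,3],d/np.linalg.norm(d)
def at_z(cam,px,z,obs=None):
    o,d=ray(cam,px,obs); return o+d*(z-o[2])/d[2]
def proj(cam,P,obs=None):
    c=bot.get_calibration(cam); K=np.array(c["intrinsics"])
    if cam=="wrist":
        o=obs or bot.get_obs(); T=np.eye(4); T[:3,:3]=R.from_rotvec(o["tcp_rot"]).as_matrix(); T[:3,3]=o["ee_pos"]
        M=T@np.array(c["T_tool_cam"])
    else: M=np.array(c["cam_to_world"])
    p=M[:3,:3].T@(np.asarray(P,float)-M[:3,3]); v=np.array([p[0],-p[1],-p[2]])
    if cam=="wrist":
        r=np.hypot(v[0],v[1]); th=np.arctan2(r,v[2]); q=v[:2]/r*th
    else: q=v[:2]/v[2]
    return np.array([K[0,0]*q[0]+K[0,2],K[1,1]*q[1]+K[1,2]])
def snap(cam,name=None):
    o=bot.get_obs(); im=bot.grab_frame(cam)[...,::-1].copy()
    if name: cv2.imwrite("pics/"+name,im)
    return o,im
def to_tool(v,o=None):
    o=o or bot.get_obs(); return R.from_rotvec(o["tcp_rot"]).as_matrix().T@np.asarray(v,float)
E
python3 - <<'E'
from h import *
ims=[]
for c in("scene","top","wrist"):
    o,im=snap(c,c+"0.png"); ims.append(im)
    for n in("shaker","lock_pin","freezer_box","hold_bar","white_jar","dropper","timer","flask_a"):
        print(c,n,[(np.round(b["bbox"]).astype(int).tolist(),round(b["conf"],2)) for b in bot.look_for(n,c)][:4])
    if c!="wrist": print(np.round(bot.get_calibration(c)["cam_to_world"],2).tolist())
print(o["ee_pos"],o["tcp_rot"],np.round(bot.get_calibration("wrist")["T_tool_cam"],2).tolist(),o["t"])
v=np.hstack(ims[:2]); cv2.imwrite("pics/a.png",cv2.resize(v,(800,300)))
E
```

```text
pics
scene shaker []
scene lock_pin [([384, 155, 22, 16], 0.78)]
scene freezer_box []
scene hold_bar [([176, 205, 14, 27], 0.54)]
scene white_jar [([228, 174, 16, 16], 0.77)]
scene dropper [([149, 311, 44, 46], 0.63)]
scene timer [([212, 290, 21, 14], 0.55)]
scene flask_a [([149, 313, 37, 43], 0.57)]
[[-0.63, 0.59, -0.5, -356.13], [-0.78, -0.49, 0.4, 629.03], [-0.01, 0.64, 0.77, 1444.7], [0.0, 0.0, 0.0, 1.0]]
top shaker [([195, 192, 76, 66], 0.58)]
top lock_pin [([423, 229, 33, 14], 0.83), ([288, 201, 12, 31], 0.57), ([260, 194, 23, 12], 0.5)]
top freezer_box [([191, 188, 34, 37], 0.67)]
top hold_bar [([172, 185, 21, 21], 0.58)]
top white_jar [([269, 154, 18, 19], 0.69)]
top dropper [([193, 192, 72, 64], 0.25)]
top timer [([182, 245, 12, 14], 0.61)]
top flask_a [([126, 217, 51, 45], 0.69), ([290, 203, 12, 30], 0.25)]
[[-0.0, 0.98, -0.19, 212.7], [-1.0, -0.0, -0.0, -56.1], [-0.0, 0.19, 0.98, 1793.9], [0.0, 0.0, 0.0, 1.0]]
wrist shaker [([118, 358, 43, 48], 0.73), ([11, 359, 22, 26], 0.34)]
wrist lock_pin [([9, 356, 17, 33], 0.65)]
wrist freezer_box [([106, 380, 28, 8], 0.77)]
wrist hold_bar []
wrist white_jar []
wrist dropper []
wrist timer []
wrist flask_a [([207, 319, 70, 41], 0.74)]
[185.7654963  648.90872643 404.71374324] [-4.36480424e-01 -3.11110500e+00  1.14936840e-05] [[0.0, 0.95, 0.31, 79.81], [1.0, -0.0, -0.0, 0.03], [-0.0, 0.31, -0.95, 29.83], [0.0, 0.0, 0.0, 1.0]] 0.9
```

```bash
python3 - <<'E'
from h import *
t=cv2.imread("pics/top0.png")
cv2.imwrite("pics/b.png",cv2.resize(t[130:280,100:300],(800,600),interpolation=cv2.INTER_CUBIC))
E
```

```text
(no output)
```

View pics/a.png

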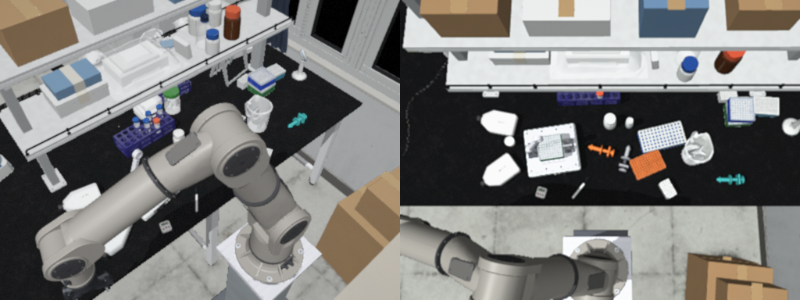

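View pics/b.png

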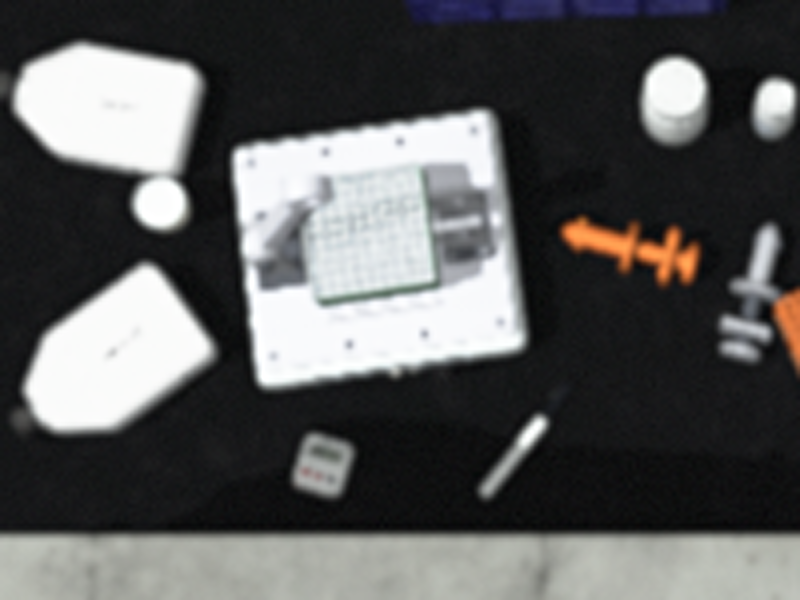

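```bash
python3 - <<'E'
from h import *
c=lambda p:(100+(p[0]+.5)/4-.5,130+(p[1]+.5)/4-.5)
f=lambda p,z:at_z("top",c(p),z)
C=[f(p,50) for p in((233,148),(493,110),(525,348),(258,388))]
print(np.round(C),np.round(np.mean(C,0)))
for i in range(4):
    d=C[(i+1)%4]-C[i]; print(np.linalg.norm(d).round(),np.degrees(np.arctan2(d[1],d[0])).round(1))
for n,p,z in(("nose",(772,228),23),("button",(738,355),23),("flangeL",(722,325),23),("flangeR",(770,335),23),("collarL",(730,285),23),("collarR",(778,297),23),("jar",(675,80),92),("drop",(777,92),78),("hinge",(275,245),125),("fbox",(372,233),109),("timer",(324,465),11),("bar end hi",(322,185),290),("orange n",(563,232),23),("orange b",(693,262),23)):
    print(n,np.round(f(p,z)))
E
```

```text
[[651. 357.  50.]
 [687. 113.  50.]
 [461.  79.  50.]
 [424. 324.  50.]] [556. 218.  50.]
247.0 -81.5
229.0 -171.6
248.0 98.6
229.0 8.2
nose [ 579. -151.   23.]
button [ 458. -118.   23.]
flangeL [ 486. -103.   23.]
flangeR [ 476. -148.   23.]
collarL [ 524. -111.   23.]
collarR [ 513. -156.   23.]
jar [704. -59.  92.]
drop [ 697. -154.   78.]
hinge [543. 298. 125.]
fbox [557. 214. 109.]
timer [356. 268.  11.]
bar end hi [559. 227. 290.]
orange n [575.  47.  23.]
orange b [546. -76.  23.]
```

```bash
cat >> h.py <<'E'
SH=np.array([556.,218.,0]); YAW=8.3
def sh(p): return SH+R.from_euler("z",YAW,degrees=True).apply(p)
def go(tip,yaw=None,tilt=0):
    "shift+rotvec in tool axes to bring the tip to a world point, tool down, tool y at yaw deg"
    o=bot.get_obs(); M=R.from_rotvec(o["tcp_rot"]); m=M.as_matrix()
    if yaw is None: yaw=np.degrees(np.arctan2(m[1,1],m[0,1]))
    y=np.array([np.cos(np.radians(yaw)),np.sin(np.radians(yaw)),0]); z=np.array([0,0,-1.]); x=np.cross(y,z)
    N=R.from_matrix(np.c_[x,y,z]); tcp=np.array(tip)-z*bot.tips_ahead
    d=m.T@(tcp-o["ee_pos"]); print("t",o["t"],"yaw",round(np.degrees(np.arctan2(m[1,1],m[0,1])),1),"tip",np.round(np.array(o["ee_pos"])+m[:,2]*bot.tips_ahead,1),"F",np.round(o["ft_force"],1),"open",round(o["opening"],1))
    print("shift",d.round(1),"rot",(M.inv()*N).as_rotvec().round(3),"rows",np.linalg.norm(d)/62.5)
E
python3 -c "
from h import *
print(bot.tips_ahead); go(sh([0,100,262])); go(sh([0,100,262]),-15); go(sh([0,100,262]),98)"
```

```text
173.4
t 1.35 yaw 74.0 tip [185.8 648.9 231.3] F [ 0.4  0.2 -0.1] open 85.1
shift [-433.4 -221.2  -30.7] rot [-0. -0. -0.] rows 7.8010428625169235
t 1.35 yaw 74.0 tip [185.8 648.9 231.3] F [ 0.4  0.2 -0.1] open 85.1
shift [-433.4 -221.2  -30.7] rot [-0.     0.     1.554] rows 7.8010428625169235
t 1.35 yaw 74.0 tip [185.8 648.9 231.3] F [ 0.4  0.2 -0.1] open 85.1
shift [-433.4 -221.2  -30.7] rot [-0.    -0.    -0.418] rows 7.8010428625169235
```

```bash
python3 -m handwheel '[[-54,-28,-30,0,0,0,0],[-108,-55,-30,0,0,0,0],[-162,-83,-30,0,0,0,0],[-217,-110,-30,0,0,0,0],[-270,-138,-30,0,0,0,0]]'; python3 -m handwheel '[[-54,-28,0,0,0,0,0],[-108,-55,0,0,0,0,0],[-163,-83,0,0,0,0,0],[-163,-83,0,0,0,0,0]]'
python3 - <<'E'
from h import *
go(sh([0,100,262]));go(sh([0,20,250]))
o,im=snap("wrist","w1.png"); cv2.imwrite("pics/w1b.png",cv2.resize(im,(800,600)))
E
```

```text
t: 1.98
ee_pos: [408.7, 440.2, 435.0]
tcp_rot: [0.437, 3.111, 0.001]
ft_force: [1.1, 1.0, 1.1]
opening: 0.1
gripper_force: 0.0
t: 2.48
ee_pos: [544.5, 312.6, 434.9]
tcp_rot: [0.448, 3.108, -0.002]
ft_force: [-1.3, 0.7, 0.0]
opening: -0.1
gripper_force: 0.0
t 2.475 yaw 73.6 tip [544.8 312.3 261.5] F [-1.3  0.7  0. ] open -0.1
shift [ 4.1  3.3 -0.6] rot [-0.001  0.002  0.   ] rows 0.08510235597208647
t 2.475 yaw 73.6 tip [544.8 312.3 261.5] F [-1.3  0.7  0. ] open -0.1
shift [-29.3 -69.3  11.6] rot [-0.001  0.002  0.   ] rows 1.21837883696095
```

View pics/w1b.png

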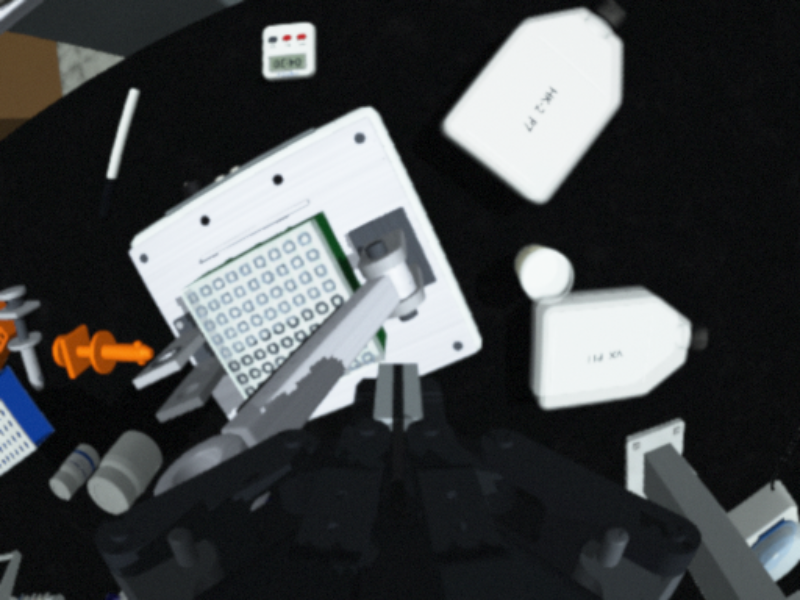

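```bash
python3 -m handwheel '[[-17,-42,4,0,0,0,0],[-29,-69,12,0,0,0,0],[-42,-96,22,0,0,0,0],[-48,-110,30,0,0,0,0],[-54,-124,42,0,0,0,0]]'
python3 - <<'E'
from h import *
go(sh([0,-40,260]))
o,im=snap("top","t1.png")
o,im=snap("wrist","w2.png"); cv2.imwrite("pics/w2b.png",cv2.resize(im,(600,450)))
E
```

```text
t: 3.15
ee_pos: [558.8, 183.7, 392.5]
tcp_rot: [0.434, 3.111, 0.001]
ft_force: [1.5, 0.4, 0.4]
opening: 0.1
gripper_force: 0.3
t 3.15 yaw 74.1 tip [558.9 183.9 219.1] F [1.5 0.4 0.4] open 0.1
shift [ -4.3  -4.3 -40.9] rot [ 0.001  0.    -0.   ] rows 0.6622431526790152
```

View pics/w2b.png

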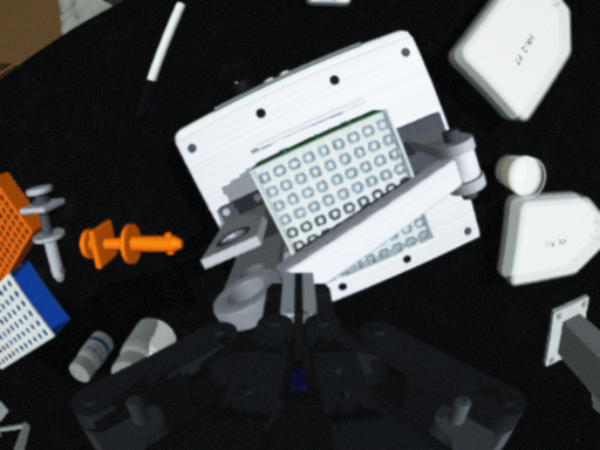

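```bash
python3 -m handwheel '[[-8,-13,15,0,0,0,0],[-8,-13,32,0,0,0,0],[-8,-13,48,0,0,0,0],[-8,-13,64,0,0,0,0],[-8,-13,77,0,0,0,0]]'
python3 -m handwheel '[[0,0,4,0,0,0,0],[0,0,6,0,0,0,0],[0,0,7,0,0,0,0],[0,0,7,0,0,0,0]]'
python3 - <<'E'
from h import *
go(sh([0,-40,260]))
E
```

```text
t: 3.88
ee_pos: [562.9, 168.7, 314.4]
tcp_rot: [-0.436, -3.111, 0.001]
ft_force: [0.8, -0.2, -0.3]
opening: 0.2
gripper_force: 0.0
t: 4.38
ee_pos: [563.2, 168.5, 309.0]
tcp_rot: [0.437, 3.111, 0.0]
ft_force: [0.0, 0.2, 0.1]
opening: 0.6
gripper_force: 0.0
t 4.375 yaw 74.0 tip [563.3 168.6 135.6] F [0.  0.2 0.1] open 0.6
shift [   4.     9.2 -124.4] rot [ 0.  0. -0.] rows 1.9960862473285752
```

```bash
python3 -m handwheel '[[0,0,2,0,0,0,0],[0,0,3,0,0,0,0],[0,0,3,0,0,0,0]]'
python3 -m handwheel '[[0,0,-60,0,0,0,0],[-20,-20,-110,0,0,0.18,0],[-60,-60,-115,0,0,0.36,40],[-95,-95,-115,0,0,0.54,40],[-95,-95,-115,0,0,0.54,40]]'
python3 - <<'E'
from h import *
o,im=snap("wrist","w3.png"); cv2.imwrite("pics/w3b.png",cv2.resize(im,(800,600)))
print(np.round(o["ee_pos"],1),o["tcp_rot"])
for n in("clevis_front","lock_pin","bar_eye","hold_bar","bar_hinge","shaker"):
    print(n,[(np.round(b["bbox"],1).tolist(),round(b["conf"],2)) for b in bot.look_for(n,"wrist")][:4])
for n,p in(("cl",(-18.5,-85,147)),("cb",(18.5,-85,147)),("eye",(0,-85,145)),("hinge",(0,89,135)),("h1",(-26,89,140)),("c1",(-115,-125,42)),("c2",(115,-125,42)),("c3",(115,125,42)),("c4",(-115,125,42))):
    print(n,proj("wrist",sh(p),o).round(1), (proj("wrist",sh(p),o)*1.5625).round())
E
```

```text
t: 4.75
ee_pos: [563.3, 168.5, 307.2]
tcp_rot: [0.437, 3.11, 0.002]
ft_force: [-6.3, -1.8, 23.2]
opening: -0.0
gripper_force: 11.7
t: 5.38
ee_pos: [629.3, 47.0, 420.9]
tcp_rot: [1.262, 2.875, -0.002]
ft_force: [-0.7, 0.1, -0.1]
opening: 40.1
gripper_force: 0.0
[629.3  47.  420.9] [ 1.26157298e+00  2.87546644e+00 -1.82173438e-03]
clevis_front [([299.3, 76.8, 249.0, 153.6], 0.56)]
lock_pin [([108.3, 196.4, 62.8, 82.1], 0.89), ([178.7, 161.4, 82.5, 64.7], 0.86), ([3.9, 317.1, 5.1, 31.9], 0.76)]
bar_eye [([297.9, 47.6, 83.6, 90.9], 0.75)]
hold_bar [([295.6, 47.1, 80.3, 89.2], 0.58)]
bar_hinge [([302.2, 75.8, 247.4, 148.4], 0.75)]
shaker [([300.9, 74.8, 246.1, 149.0], 0.6)]
cl [252.6  51.1] [395.  80.]
cb [290.5  76.8] [454. 120.]
eye [271.5  64. ] [424. 100.]
hinge [373.5 -66.7] [ 584. -104.]
h1 [352.4 -84.8] [ 551. -132.]
c1 [166.3  50.1] [260.  78.]
c2 [325. 156.] [508. 244.]
c3 [429.    7.5] [670.  12.]
c4 [284.2 -97.1] [ 444. -152.]
```

View pics/w3b.png

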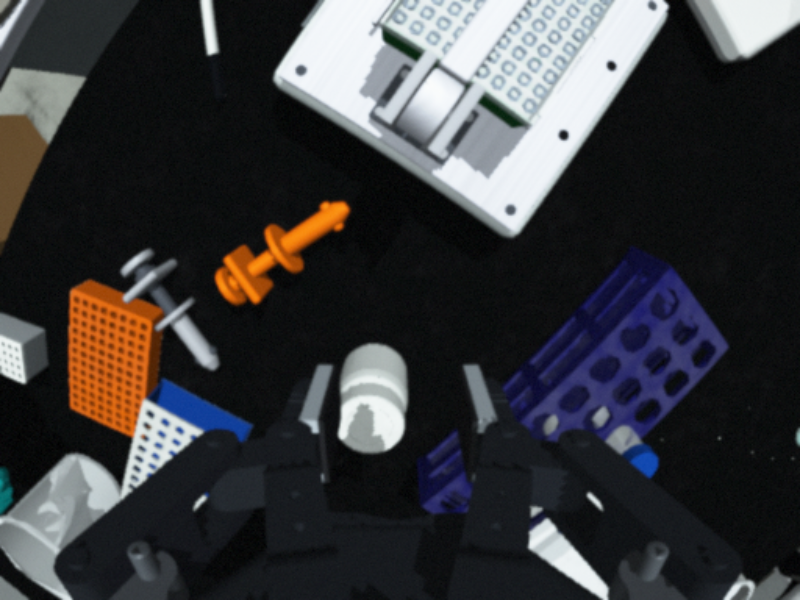

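```bash
python3 -c "
from h import *
go([470,-121,140],-15)"
```

```text
t 5.725 yaw 43.2 tip [628.   52.  247.3] F [-0.2  0.3  0.2] open 39.8
shift [ -18.  -233.6  107.3] rot [-0.    -0.     1.016] rows 4.123067457053465
```

```bash
python3 -m handwheel '[[-4,-47,0,0,0,0.18,40],[-8,-94,20,0,0,0.36,40],[-11,-140,45,0,0,0.54,40],[-15,-187,80,0,0,0.72,40],[-18,-233,107,0,0,0.9,40]]'
python3 -m handwheel '[[0,0,0,0,0,0.116,40],[0,0,0,0,0,0.116,40],[0,0,0,0,0,0.116,40]]'
python3 - <<'E'
from h import *
o,im=snap("wrist","w4.png"); cv2.imwrite("pics/w4b.png",cv2.resize(im,(800,600)))
go([470,-121,140],-15)
print([(np.round(b["bbox"],1).tolist(),round(b["conf"],2)) for b in bot.look_for("lock_pin","wrist")][:4])
for x in(60.5,0,-5,-37,-45,-65): print(x,(proj("wrist",np.array([520,-134.5,23])+x*np.array([.966,-.259,0]),o)*1.5625).round())
E
```

```text
t: 6.35
ee_pos: [469.1, -121.7, 312.9]
tcp_rot: [-2.384, -2.046, -0.001]
ft_force: [1.2, 0.1, -0.3]
opening: 40.0
gripper_force: 0.0
t: 6.72
ee_pos: [470.9, -120.6, 314.0]
tcp_rot: [2.49, 1.915, 0.001]
ft_force: [0.6, -0.2, -0.4]
opening: 39.9
gripper_force: 0.0
t 6.775 yaw -14.9 tip [ 471.  -120.7  140.6] F [ 0.2  0.  -0.7] open 39.8
shift [-0.5 -0.8  0.6] rot [ 0.001 -0.     0.001] rows 0.018117352671506798
[([305.2, 186.9, 133.0, 58.6], 0.94), ([324.1, 60.4, 60.0, 120.7], 0.74)]
60.5 [577. 289.]
0 [482. 288.]
-5 [474. 288.]
-37 [420. 288.]
-45 [407. 288.]
-65 [373. 288.]
```

View pics/w4b.png

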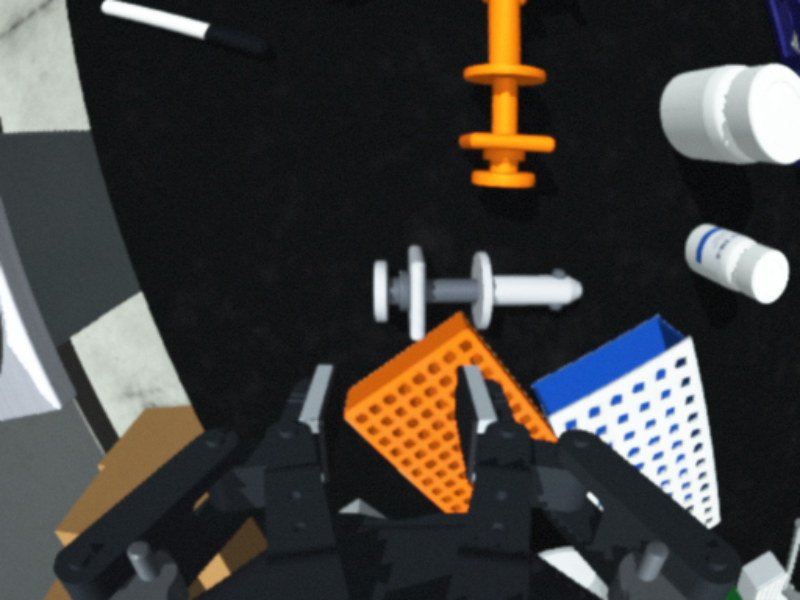

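```bash
python3 -m handwheel '[[0,1,40,0,0,0,42],[0,1,75,0,0,0,42],[0,1,98,0,0,0,42],[0,1,108,0,0,0,42],[0,1,108,0,0,0,42]]'
python3 - <<'E'
from h import *
o,im=snap("wrist","w5.png"); cv2.imwrite("pics/w5b.png",cv2.resize(im[130:330,130:396],(798,600)))
go([471,-121,32],-15)
E
```

```text
t: 7.45
ee_pos: [471.5, -121.6, 205.7]
tcp_rot: [-2.494, -1.91, 0.001]
ft_force: [0.6, 0.5, 0.1]
opening: 42.0
gripper_force: 0.0
t 7.5 yaw -15.1 tip [ 471.7 -121.6   32.8] F [-0.3  0.   0.2] open 42.1
shift [ 0.4 -0.8  0.8] rot [ 0.    -0.    -0.002] rows 0.019717448135365263
```

View pics/w5b.png

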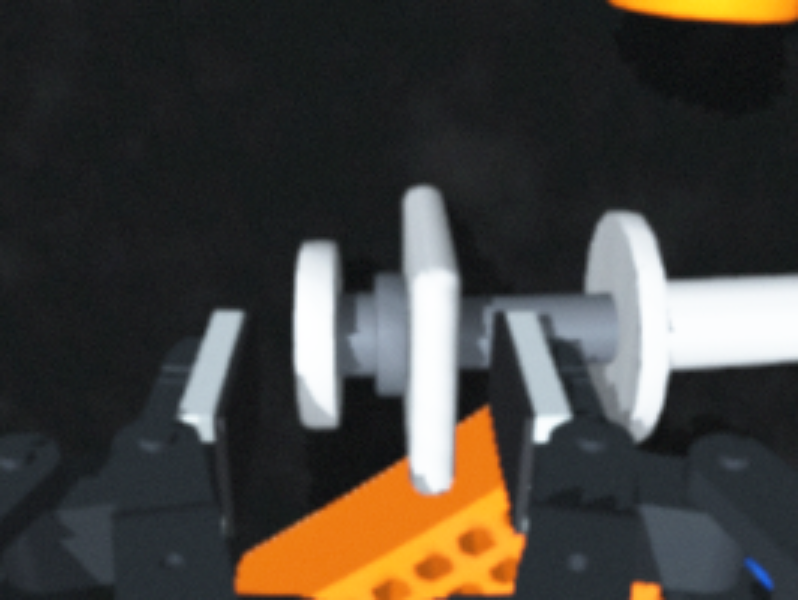

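```bash
python3 -m handwheel '[[0,0,0,0,0,0,30],[0,0,0,0,0,0,22],[0,0,0,0,0,0,10],[0,0,0,0,0,0,0],[0,0,0,0,0,0,0]]'
python3 -m handwheel '[[0,0,-5,0,0,0,0],[0,0,-15,0,0,0,0],[0,0,-40,0,0,0,0],[0,0,-70,0,0,0,0],[0,0,-70,0,0,0,0]]'
python3 - <<'E'
from h import *
o,im=snap("wrist","w6.png"); cv2.imwrite("pics/w6b.png",cv2.resize(im[130:330,130:396],(798,600)))
go([471,-121,32],-15)
E
```

```text
t: 8.12
ee_pos: [472.3, -121.7, 206.9]
tcp_rot: [2.493, 1.909, 0.004]
ft_force: [1.1, 0.5, 16.4]
opening: 19.6
gripper_force: 58.3
t: 8.75
ee_pos: [471.8, -121.7, 277.6]
tcp_rot: [2.493, 1.909, 0.004]
ft_force: [-0.5, 1.2, -2.9]
opening: 19.5
gripper_force: 59.2
t 8.8 yaw -15.1 tip [ 471.7 -121.2  103. ] F [ 0.1  0.7 -1.4] open 19.4
shift [ 0.1 -0.6 71. ] rot [ 0.001 -0.001 -0.002] rows 1.1366902779295123
```

View pics/w6b.png

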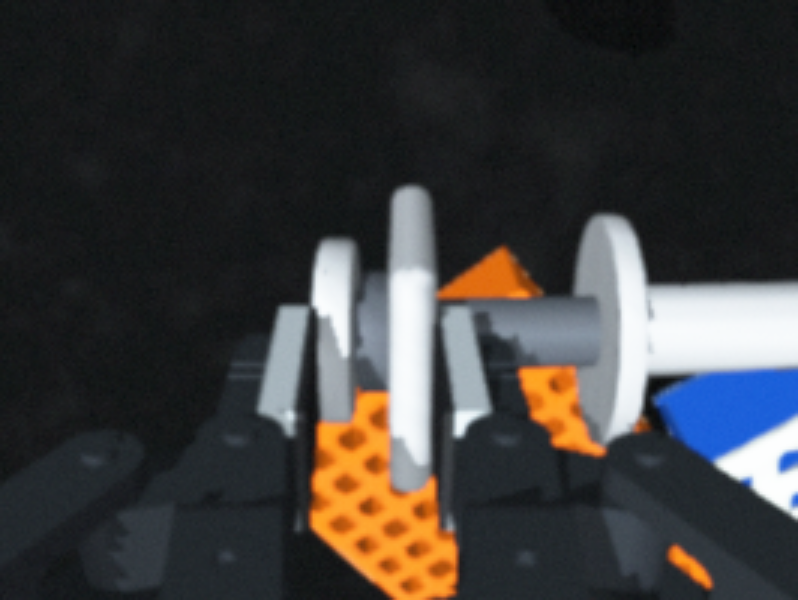

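```bash
python3 - <<'E'
from h import *
im=cv2.imread("pics/w6.png")
cv2.imwrite("pics/w6c.png",cv2.resize(im[170:300,300:473],(798,600),interpolation=cv2.INTER_CUBIC))
g=im.astype(int); 
for c in range(346,440,6): 
    col=g[200:290,c]; s=(col.min(1)>60)&(np.ptp(col,axis=1)<30); r=np.flatnonzero(s)+200; print(c,r.min() if len(r) else None, r.max() if len(r) else None, len(r))
E
```

```text
346 224 284 34
352 224 255 32
358 224 254 31
364 224 253 30
370 224 287 34
376 224 289 39
382 224 289 41
388 224 289 44
394 223 289 43
400 223 289 52
406 223 289 49
412 223 283 47
418 227 289 54
424 231 289 40
430 249 286 34
436 245 289 42
```

View pics/w6c.png

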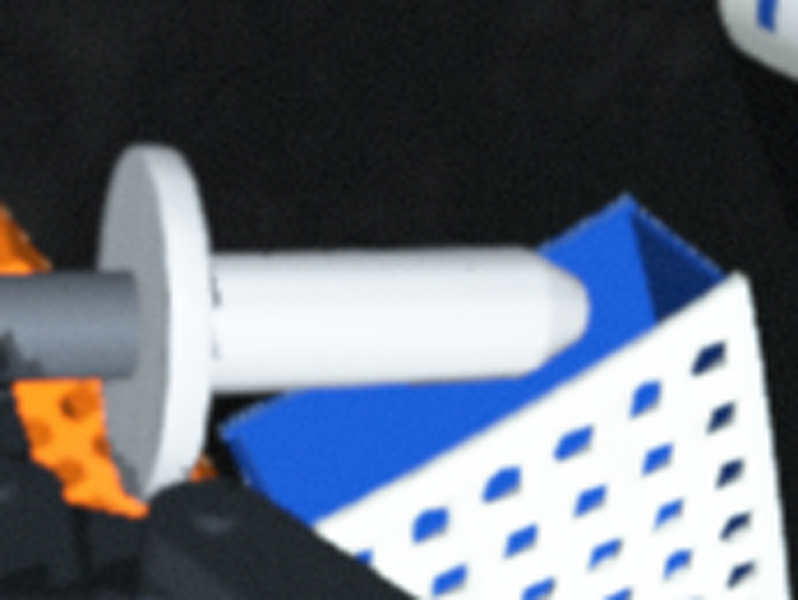

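```bash
cat > fit.py <<'E'
from h import *
from scipy.optimize import least_squares
def fit(edges,nose,verbose=True):
    "edges: (col,row_top,row_bot) full px on 18mm shank; nose tip col,row. level tool frame coordinates"
    c=bot.get_calibration("wrist"); K=np.array(c["intrinsics"]); M=np.array(c["T_tool_cam"])
    def pr(P):
        p=(P-M[:3,3])@M[:3,:3]; v=p*[1,-1,-1]; r=np.hypot(v[:,0],v[:,1]); th=np.arctan2(r,v[:,2])
        return v[:,:2]/r[:,None]*th[:,None]*K[0,0]+K[:2,2]
    s=np.linspace(-10,56,67)
    def model(q):
        x0,z0,yaw,pit,n=q
        a=np.array([np.sin(yaw)*np.cos(pit),np.cos(yaw)*np.cos(pit),np.sin(pit)]); o=np.array([x0,n-60.5*np.cos(pit),z0])
        ax=o+s[:,None]*a; out=[]
        w=np.cross(a,ax-M[:3,3]); w/=np.linalg.norm(w,axis=1)[:,None]
        A=pr(ax+9*w);B=pr(ax-9*w)
        if A[0,1]>B[0,1]:A,B=B,A
        for e in edges: out+=[np.interp(e[0],A[:,0],A[:,1])-e[1],np.interp(e[0],B[:,0],B[:,1])-e[2]]
        t=pr((o+60.5*a)[None])[0]; return np.array(out+[t[0]-nose[0],(t[1]-nose[1])*.5])
    r=least_squares(model,[0,165,0,0,110]); 
    print("x0 %.1f z0 %.1f yaw %.3f pitch(+down) %.3f nose_y %.1f"%tuple(r.x),"res",np.abs(r.fun).max().round(2)); return r.x
E
python3 - <<'E'
from fit import *
k=lambda x,y:(300+(x+.5)/4.615-.5,170+(y+.5)/4.615-.5)
E=[]
for x,a,b in((230,253,390),(325,251.5,385),(420,250,380),(515,248,375)):
    E.append((k(x,a)[0],k(x,a)[1],k(x,b)[1]))
fit(E,k(586,310))
E
```

```text
x0 -2.1 z0 183.6 yaw -0.036 pitch(+down) 0.038 nose_y 115.6 res 0.23
```

```bash
cat >> fit.py <<'E'
def edges(im,cols,r0,thr=110):
    g=cv2.GaussianBlur(im,(1,1),0).min(2).astype(float); out=[]
    for c in cols:
        a=g[:,c]; i=r0
        while a[i]>thr: i-=1
        j=r0
        while a[j]>thr: j+=1
        out.append((c, i+(thr-a[i])/(a[i+1]-a[i]), j-1+(a[j-1]-thr)/(a[j-1]-a[j])))
    return out
def nosecol(im,r,c0,thr=110):
    a=im.min(2)[r].astype(float); j=c0
    while a[j]>thr: j+=1
    return j-1+(a[j-1]-thr)/(a[j-1]-a[j])
E
python3 - <<'E'
from fit import *
for n in("w5","w6"):
    im=cv2.imread(f"pics/{n}.png")
    for r0 in(235,):
        print(n, im[r0,330:450:4].min(1).tolist())
        E=edges(im,range(356,408,6),r0); print([np.round(e,1).tolist() for e in E])
        rn=int(round(np.mean(E[-1][1:]))); nc=nosecol(im,rn,400); print(nc); fit(E,(nc,rn))
E
```

```text
w5 [137, 139, 171, 173, 253, 251, 249, 250, 251, 251, 251, 251, 251, 251, 251, 251, 251, 252, 251, 251, 251, 251, 251, 247, 236, 122, 26, 24, 19, 23]
[[356.0, 222.9, 252.7], [362.0, 222.8, 252.5], [368.0, 222.4, 252.0], [374.0, 222.2, 251.6], [380.0, 221.8, 251.3], [386.0, 221.7, 250.8], [392.0, 221.4, 250.2], [398.0, 221.2, 249.8], [404.0, 221.4, 252.3]]
429.68817204301075
x0 -2.6 z0 187.0 yaw 0.111 pitch(+down) -0.240 nose_y 108.2 res 1.68
w6 [131, 148, 249, 245, 178, 241, 240, 241, 240, 240, 240, 239, 240, 239, 240, 239, 239, 240, 240, 240, 241, 240, 236, 220, 196, 29, 26, 27, 12, 15]
[[356.0, 224.7, 254.3], [362.0, 224.6, 254.3], [368.0, 224.4, 253.6], [374.0, 224.2, 253.4], [380.0, 224.3, 253.0], [386.0, 224.1, 252.6], [392.0, 224.0, 252.5], [398.0, 223.8, 252.2], [404.0, 223.7, 251.8]]
427.27848101265823
x0 -1.7 z0 182.4 yaw -0.028 pitch(+down) 0.021 nose_y 114.6 res 0.66
```

```bash
python3 - <<'E'
from fit import *
for n in("w5","w6"):
    im=cv2.imread(f"pics/{n}.png"); E=edges(im,range(356,400,4),235)
    rn=int(round(np.mean(E[-1][1:]))); fit(E,(nosecol(im,rn,400),rn))
    A=np.array(E); m=A[:,1:].mean(1); print(np.polyfit(A[:,0]-378,m,1),np.polyfit(A[:,0]-378,A[:,2]-A[:,1],1))
E
```

```text
x0 -0.3 z0 181.7 yaw 0.001 pitch(+down) 0.001 nose_y 114.7 res 1.17
[-5.66858501e-02  2.36650630e+02] [-2.89770888e-02  2.93181434e+01]
x0 -1.6 z0 182.4 yaw -0.036 pitch(+down) 0.033 nose_y 115.1 res 0.64
[-3.52621566e-02  2.38706412e+02] [-0.03397169 28.92999116]
```

```bash
python3 -c "
from h import *
go([*sh([-142,-85,0])[:2],135.5],8.3)"
```

```text
t 8.8 yaw -15.1 tip [ 471.7 -121.2  103. ] F [ 0.1  0.7 -1.4] open 19.4
shift [ 215.3 -103.2  -32.4] rot [ 0.001 -0.001 -0.408] rows 3.855051140158309
```

```bash
python3 -m handwheel '[[40,-30,-32,0,0,-0.08,0],[85,-60,-32,0,0,-0.16,0],[130,-85,-32,0,0,-0.25,0],[175,-100,-32,0,0,-0.33,0],[215,-103,-32,0,0,-0.408,0]]'
python3 -m handwheel '[[0,0,0,0,0,0,0],[0,0,0,0,0,0,0]]'
python3 - <<'E'
from fit import *
o,im=snap("wrist","w7.png")
go([*sh([-142,-85,0])[:2],135.5],8.3)
E=edges(im,range(356,400,4),235)
rn=int(round(np.mean(E[-1][1:]))); fit(E,(nosecol(im,rn,400),rn))
A=np.array(E); m=A[:,1:].mean(1); print(np.polyfit(A[:,0]-378,m,1),np.polyfit(A[:,0]-378,A[:,2]-A[:,1],1))
v=cv2.resize(im[60:360,112:512],(800,600))
for p in((-18.5,-107,147),(-18.5,-63,147),(-11.5,-107,147),(-11.5,-63,147),(11.5,-63,147),(18.5,-63,147),(18.5,-107,147)):
    q=proj("wrist",sh(p),o); print(p,q.round(1)); cv2.circle(v,tuple(int(a) for a in np.round((q-[112,60])*2)),4,(0,0,255),1)
cv2.imwrite("pics/w7b.png",v)
E
```

```text
t: 9.43
ee_pos: [426.9, 114.7, 307.1]
tcp_rot: [-2.05, -2.379, 0.001]
ft_force: [0.3, 0.1, -2.5]
opening: 19.3
gripper_force: 59.3
t: 9.68
ee_pos: [427.7, 112.3, 307.1]
tcp_rot: [-2.057, -2.374, 0.003]
ft_force: [0.7, -0.5, -1.8]
opening: 19.5
gripper_force: 59.3
t 9.725 yaw 8.2 tip [427.5 111.8 133.8] F [-0.4 -0.3 -1.5] open 19.6
shift [ 1.4  0.2 -1.7] rot [-0.001  0.001 -0.003] rows 0.03559290926323473
x0 50.2 z0 177.0 yaw -1.371 pitch(+down) -0.571 nose_y 105.1 res 134.73
[  2.55143968 198.59540388] [ -5.19713028 107.11871732]
(-18.5, -107, 147) [449.5 276.2]
(-18.5, -63, 147) [467.9 212.2]
(-11.5, -107, 147) [457.5 274.9]
(-11.5, -63, 147) [476.1 211.8]
(11.5, -63, 147) [500.2 210.5]
(18.5, -63, 147) [506.8 210.1]
(18.5, -107, 147) [488.3 269.4]
```

View pics/w7b.png

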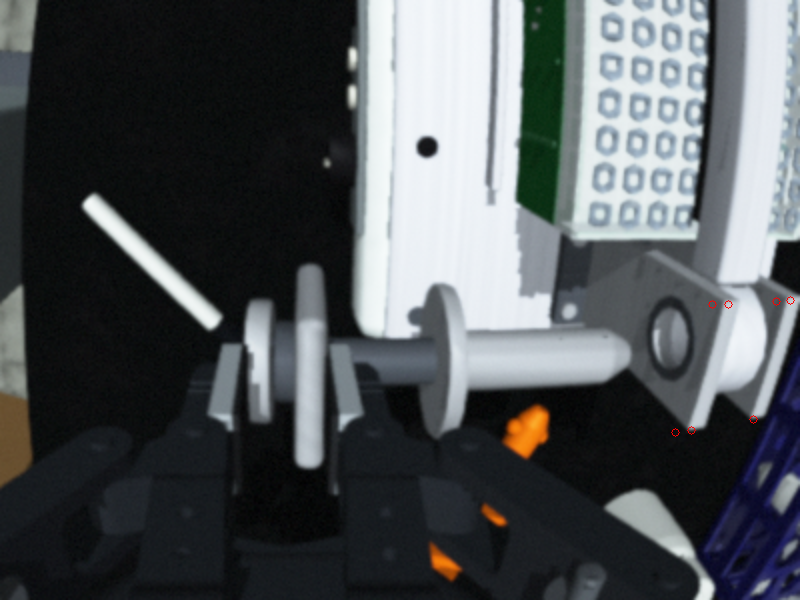

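```bash
python3 - <<'E'
from fit import *
o=bot.get_obs(); im=cv2.imread("pics/w7.png")
f=lambda x,y:(112+(x+.5)/2-.5,60+(y+.5)/2-.5)
# refine hole: dark ring ellipse
roi=cv2.resize(im[200:260,420:475],None,fx=4,fy=4,interpolation=cv2.INTER_CUBIC); g=cv2.cvtColor(roi,cv2.COLOR_BGR2GRAY)
th=(g<70).astype(np.uint8)
cs,_=cv2.findContours(th,cv2.RETR_CCOMP,cv2.CHAIN_APPROX_NONE)
for c in cs:
    if len(c)>60:
        e=cv2.fitEllipse(c); print("ell",[round(420+(e[0][0]+.5)/4-.5,1),round(200+(e[0][1]+.5)/4-.5,1)],np.round(np.array(e[1])/4,1),len(c))
for p in(f(671,338),):
    H=at_z("wrist",p,125,o); print("hole px",p,"world",H.round(1),"pred",sh([-18.5,-85,125]).round(1),"tool",(to_tool(H-np.array(o["ee_pos"]),o)).round(1))
for p in(f(720,296),f(690,428),f(735,298),f(697,430)): print("top corner",at_z("wrist",p,147,o).round(1))
print("pred corners",[sh(p).round(1).tolist() for p in((-18.5,-63,147),(-18.5,-107,147))])
# platform edge points along the front (z=54?) and bar
M=R.from_rotvec(o["tcp_rot"]).as_matrix()
for yw,pt,x0,z0 in((-.036,.033,-1.6,182.4),(-.021,0,-1,182.4),(0,-.04,-.3,182.4)):
    n=np.array([x0+60.5*np.sin(yw),114.8,z0+60.5*np.sin(pt)]); W=M@n+o["ee_pos"]; print("nose",W.round(1),proj("wrist",W,o).round(1))
print("nose seen",f(630,353))
E
```

```text
ell [428.0, 253.4] [15.  23.3] 243
ell [446.4, 228.7] [25.4 42.9] 420
ell [446.5, 228.3] [18.8 29.5] 292
hole px (447.25, 228.75) world [555.1 132.4 125. ] pred [550.  131.2 125. ] tool [  2.3 129.2 182. ]
top corner [549.1 155.5 147. ]
top corner [559.1 110.7 147. ]
top corner [556.  155.7 147. ]
top corner [562.9 110.  147. ]
pred corners [[546.8, 153.0, 147.0], [553.1, 109.5, 147.0]]
nose [541.7 124.3 122.7] [426.9 236.6]
nose [541.5 125.8 124.7] [428.8 235.9]
nose [541.2 127.8 127.1] [431.2 234.9]
nose seen (426.75, 236.25)
```

```bash
python3 -m handwheel '[[3,-4,-1,-0.025,0,-0.035,0],[3,-4,-1,-0.025,0,-0.035,0],[3,-4,-1,-0.025,0,-0.035,0]]'
python3 - <<'E'
from fit import *
o,im=snap("wrist","w8.png")
print(o["ee_pos"],R.from_rotvec(o["tcp_rot"]).as_matrix().round(3).tolist(),o["ft_force"])
roi=cv2.resize(im[190:270,415:480],None,fx=4,fy=4,interpolation=cv2.INTER_CUBIC); g=cv2.cvtColor(roi,cv2.COLOR_BGR2GRAY)
cs,_=cv2.findContours((g<70).astype(np.uint8),cv2.RETR_CCOMP,cv2.CHAIN_APPROX_NONE)
for c in cs:
    if len(c)>100:
        e=cv2.fitEllipse(c); p=[415+(e[0][0]+.5)/4-.5,190+(e[0][1]+.5)/4-.5]
        H=at_z("wrist",p,126.5,o); print(np.round(p,1),np.round(np.array(e[1])/4,1),H.round(1),to_tool(H-np.array(o["ee_pos"]),o).round(1))
E
```

```text
t: 10.1
ee_pos: [423.6, 115.1, 308.9]
tcp_rot: [2.004, 2.398, 0.03]
ft_force: [0.4, 0.3, -2.2]
opening: 19.5
gripper_force: 59.2
[423.61272617 115.08282659 308.85971385] [[-0.178, 0.984, 0.025], [0.984, 0.178, 0.004], [-0.0, 0.025, -1.0]] [ 0.3812598   0.28836847 -2.17909719]
[463.7 266.9] [ 6.4 11.9] [593.5 110.8 126.5] [-34.4 161.8 186.5]
[422.1 262.4] [15.8 26.2] [547.9 112.5 126.5] [-24.6 117.2 185.4]
[438.7 236.3] [23.9 42. ] [553.1 133.5 126.5] [ -4.8 126.1 185.6]
[438.5 235.8] [18.6 28.6] [552.8 133.8 126.5] [ -4.5 125.8 185.6]
```

```bash
python3 -m handwheel '[[-0.4,6,0.5,0,0,0,0],[-0.6,12,0.7,0,0,0,0],[-0.8,18,0.9,0,0,0,0],[-1,23,1,0,0,0,0],[-1,23,1,0,0,0,0]]'; python3 -c "
from h import *
o=bot.get_obs();print(to_tool(o['ft_force'],o).round(1),np.round(o['torque'],2))"
```

```text
t: 10.78
ee_pos: [446.8, 118.2, 308.1]
tcp_rot: [2.004, 2.398, 0.029]
ft_force: [1.1, -1.8, -5.6]
opening: 19.3
gripper_force: 61.5
[-1.9  0.6  5.6] [-0.33  0.12 -0.16]
```

```bash
python3 -m handwheel '[[-0.4,5,0.7,0,0,0,0],[-0.6,10,0.9,0,0,0,0],[-0.8,15,1,0,0,0,0],[-1,20,1.1,0,0,0,0],[-1,20,1.1,0,0,0,0]]'; python3 -c "
from h import *
o=bot.get_obs();print(to_tool(o['ft_force'],o).round(1),np.round(o['torque'],2))"
```

```text
t: 11.4
ee_pos: [466.6, 120.8, 307.5]
tcp_rot: [2.004, 2.398, 0.029]
ft_force: [-0.1, -4.6, -7.2]
opening: 19.2
gripper_force: 63.2
[-4.5 -1.   7.2] [-0.9   0.48 -0.4 ]
```

```bash
python3 -m handwheel '[[-0.9,5,0.9,0,0,0,0],[-1.3,10,1.2,0,0,0,0],[-1.6,15,1.5,0,0,0,0],[-1.7,18,1.6,0,0,0,0],[-1.7,18,1.6,0,0,0,0]]'; python3 -c "
from h import *
o=bot.get_obs();print(to_tool(o['ft_force'],o).round(1),np.round(o['torque'],2))"
```

```text
t: 12.02
ee_pos: [484.9, 122.6, 306.6]
tcp_rot: [2.003, 2.398, 0.03]
ft_force: [1.0, -1.0, -6.1]
opening: 19.6
gripper_force: 62.3
[-1.2  0.6  6.1] [-0.43  0.09 -0.2 ]
```

```bash
python3 -m handwheel '[[-0.2,3,0.3,0,0,0,0],[-0.3,6,0.4,0,0,0,0],[-0.4,9,0.5,0,0,0,0],[-0.4,9,0.5,0,0,0,0]]'; python3 -c "
from h import *
o=bot.get_obs();print(to_tool(o['ft_force'],o).round(1),np.round(o['torque'],2))"
```

```text
t: 12.52
ee_pos: [493.8, 123.8, 306.4]
tcp_rot: [2.003, 2.398, 0.03]
ft_force: [1.0, -2.0, -4.8]
opening: 19.6
gripper_force: 61.4
[-2.2  0.5  4.8] [-0.34  0.02 -0.16]
```

```bash
python3 -m handwheel '[[-0.1,2,0.1,0,0,0,0],[-0.1,4,0.1,0,0,0,0],[-0.2,6,0.1,0,0,0,0],[-0.2,6,0.1,0,0,0,0]]'; python3 -c "
from h import *
o=bot.get_obs();print(to_tool(o['ft_force'],o).round(1),np.round(o['torque'],2))"
```

```text
t: 13.02
ee_pos: [499.5, 124.7, 306.4]
tcp_rot: [2.003, 2.398, 0.03]
ft_force: [0.7, 0.1, -3.9]
opening: 19.6
gripper_force: 60.8
[-0.   0.6  3.9] [-0.19  0.13 -0.08]
```

```bash
python3 -m handwheel '[[0,1.5,0,0,0,0,0],[-0.1,3,0,0,0,0,0],[-0.1,4,0,0,0,0,0],[-0.1,4,0,0,0,0,0]]'; python3 -c "
from h import *
o=bot.get_obs();print(to_tool(o['ft_force'],o).round(1),np.round(o['torque'],2))"
```

```text
t: 13.52
ee_pos: [501.6, 125.1, 305.9]
tcp_rot: [2.006, 2.402, 0.024]
ft_force: [-18.1, -1.9, 9.7]
opening: 19.5
gripper_force: 59.5
[  1.4 -17.9 -10.1] [-0.38  3.93 -0.12]
```

```bash
python3 -m handwheel '[[0,-0.8,0,0,0,0,0],[0,-0.8,0,0,0,0,28],[0,-0.8,0,0,0,0,38],[0,-0.8,0,0,0,0,42],[0,-0.8,0,0,0,0,42]]'; python3 - <<'E'
from h import *
o=bot.get_obs();print(to_tool(o['ft_force'],o).round(1),np.round(o['torque'],2))
o,im=snap("wrist","w9.png"); 
E
```

```text
t: 14.15
ee_pos: [502.7, 125.1, 306.6]
tcp_rot: [2.003, 2.398, 0.03]
ft_force: [-0.1, 0.2, -0.6]
opening: 41.7
gripper_force: 0.3
[ 0.3 -0.1  0.6] [0.01 0.23 0.01]
```

```bash
python3 -m handwheel '[[0,0,-20,0,0,0,42],[0,0,-60,0,0,0,42],[0,0,-100,0,0,0,42],[0,0,-100,0,0,0,42]]'; python3 - <<'E'
from h import *
o,im=snap("wrist","w10.png")
a=R.from_euler("z",8.4,degrees=True).apply([1,0,0]); H=np.array([553.,133.5,125])
print(o["ee_pos"],[(np.round(b["bbox"],1).tolist(),round(b["conf"],2)) for b in bot.look_for("lock_pin","wrist")][:3])
for x in(-71,-65,-59,-45,-37,-5,0,7): print(x,proj("wrist",H+x*a,o).round(1))
r=int(round(proj("wrist",H-51*a,o)[1]))
for d in(-16,-12,-8,-4,0,4,8): print(r+d,im[r+d,170:300:2].min(1).tolist())
E
```

```text
t: 14.7
ee_pos: [500.8, 124.6, 409.1]
tcp_rot: [2.003, 2.397, 0.037]
ft_force: [0.1, -0.0, 0.4]
opening: 42.2
gripper_force: 0.0
[500.81562498 124.61423611 409.09727302] [([267.9, 266.4, 54.3, 75.1], 0.92), ([296.6, 185.2, 140.6, 61.7], 0.82)]
-71 [224.5 184.5]
-65 [231.1 184.6]
-59 [237.8 184.8]
-45 [253.4 185.1]
-37 [262.3 185.3]
-5 [297.5 186.2]
0 [302.8 186.3]
7 [310.3 186.5]
169 [12, 13, 11, 16, 14, 11, 9, 11, 7, 10, 10, 10, 10, 9, 9, 13, 11, 10, 13, 45, 192, 234, 239, 229, 235, 238, 236, 237, 238, 235, 196, 177, 166, 140, 89, 227, 235, 236, 236, 239, 226, 172, 198, 185, 151, 93, 187, 231, 188, 146, 148, 146, 145, 143, 147, 117, 47, 44, 46, 44, 46, 48, 66, 69, 139]
173 [13, 5, 17, 12, 9, 15, 13, 11, 10, 12, 7, 17, 12, 13, 11, 4, 10, 13, 9, 34, 188, 235, 240, 230, 233, 237, 236, 237, 237, 231, 201, 196, 191, 137, 69, 199, 234, 232, 149, 90, 95, 165, 204, 193, 156, 91, 188, 237, 221, 148, 149, 145, 145, 149, 149, 108, 43, 42, 46, 43, 45, 52, 73, 72, 135]
177 [11, 13, 11, 9, 12, 11, 10, 7, 10, 13, 10, 12, 11, 10, 16, 9, 14, 10, 13, 34, 188, 235, 240, 228, 232, 236, 236, 236, 236, 2
[... 586 characters left out ...]
, 88, 92, 93, 88, 89, 88, 98, 172, 199, 185, 152, 77, 89, 96, 98, 96, 101, 98, 98, 99, 99, 100, 101, 101, 100, 99, 100, 100, 97, 82, 143]
189 [12, 4, 11, 13, 12, 10, 9, 12, 12, 9, 16, 9, 4, 14, 10, 9, 16, 10, 9, 13, 78, 214, 233, 222, 231, 233, 234, 235, 230, 193, 194, 196, 190, 88, 69, 74, 73, 73, 78, 79, 96, 175, 200, 188, 151, 79, 73, 72, 75, 74, 73, 76, 76, 75, 74, 74, 74, 76, 78, 75, 76, 74, 77, 75, 147]
193 [13, 11, 8, 9, 13, 12, 10, 13, 14, 13, 4, 5, 14, 17, 13, 8, 11, 11, 14, 7, 11, 43, 98, 140, 176, 178, 182, 186, 194, 171, 180, 183, 179, 83, 57, 103, 95, 74, 62, 66, 90, 175, 200, 189, 151, 75, 94, 112, 139, 144, 145, 140, 141, 150, 137, 118, 119, 121, 107, 103, 99, 87, 57, 58, 150]
```

```bash
python3 -m handwheel '[[0,0,-30,0,0,0,42],[0,0,-30,0,0,0,42],[0,0,-30,0,0,0,42]]'; python3 -c "
from h import *
print(bot.job_done())"
```

```text
t: 15.18
ee_pos: [499.1, 124.6, 435.2]
tcp_rot: [2.004, 2.399, 0.028]
ft_force: [0.3, 0.2, 0.1]
opening: 42.0
gripper_force: 0.0
the job is handed in; nothing more can be done
None
```

The hold-down bar is down, the steel pin is home against the front lug with its button out, and I handed the job in at about 15 s of the 61 s allowed; `job_done()` returned no verdict. That the collar is home and the button is out comes from contact force and pixel measurements in the last wrist picture, which I did not view because my 10 views were used up. I made no final position check on the freezer box or the bystanders.

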